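# Open the latched dye-pot box

### The arm

A 7-joint arm with a two-finger parallel gripper is mounted at the origin on the work surface. World frame = base frame: x ahead of the robot, y to its left, z up, the work surface at z = 0. Lengths are in m, angles in degrees, forces in N, time in s.
With the tool pointing down it reaches from about 0.425 to 0.875 m from the base axis. Payload 4.7 kg.
Tool frame: the origin (TCP) lies at the very end of the fingers, on their centre line; the grasp point (between the pads) lies 19 mm behind it; z points along the fingers, y is the direction in which the jaws open and shut (so a half turn about z gives the same grasp; the last joint's range is limited). The gripper opens to 87 mm and grips with 3 to 60 N. Pads are 19 mm wide; open, the fingers measure 117 mm over their backs; the gripper's body (75 mm by 190 mm) begins 51 mm behind the grasp point.
Start: joints at [70.995, 18.392, -4.016, 83.108, 1.295, 78.541, -3.26], TCP at [0.22, -0.612, 0.223] pointing down, gripper open.
Joint ranges: [-163.93, 163.93], [-17.29, 119.83], [-79.2, 71.16], [3.27, 140.29], [-89.18, 269.18], [5.43, 117.66], [-154.24, 154.24]. Speed limits (degrees/s): [147.25, 147.25, 180, 180, 180, 180, 180].

### API

Orientations are given as [roll, pitch, yaw] about the fixed x, y, z axes, in that order (R = Rz(yaw) Ry(pitch) Rx(roll)).
In Python, from cell import env gives the robot as it stands.
- The arm moves only by the tool servo_tool, never from a script. Its argument "increments" is a list that holds one entry, the list of rows, each a list of 7 numbers: the shift along the tool's x, y, z in m, then the turn, a rotation vector about the tool's x, y, z in degrees, then the opening, from -1 (shut) to 1 (fully open). In form: [[[dx, dy, dz, rx, ry, rz, fingers], ...]]. A call has 1 to 20 rows; each row is the pose to reach, as a shift and turn from the pose commanded when the call began, along the tool's axes at that moment; what a row does not reach only later rows make up. A row lasts 1/10 s, in which the tool goes at most 50 mm and 8.59 degrees, less where a joint would pass 70% of its speed; a pose out of reach is approached as far as the arm can. A call with a gripper value outside its range is refused whole. The fingers move at their own pace and stop on an object; "squeeze" is the grip in N (left out, the last holds). Time passes only in rows, so rows that repeat a pose let the fingers close. It gives the time, the measured TCP pose, the force and the opening at its end, in the units of the state.
- env.get_obs(): the state, without advancing time (a new reading comes with each control period).
- env.read_camera(name): name is "scene" or "top"; returns a dict with "frame" (400x640x3 uint8, blue, green, red), "intrinsics" (3x3 intrinsics, pixels), "rvec" (rotation vector, rad) and "tvec" (3), from world to camera coordinates, as OpenCV has them. Camera axes: x right, y down, z forward; pixel columns grow to the right and rows downward; lengths in m; the calibration is good to about 2 mm. A picture is of the moment at which its call begins. There is no depth.
- env.sign_off(): hands the job in, once; it reports no verdict.
The state is a dict: "time_s": time; "qpos": joint angles; "joint_velocities": joint speeds; "effort": joint torques, N m; "tool_pos": TCP position; "tool_rot": TCP orientation; "force": force on the tool from outside, world axes, zero at the start; "wrist_torque": the same for the moment, N m; "grip_width": finger opening in m.
Only numpy, scipy, OpenCV 4.12 (cv2) and the standard library are available. Lean on these libraries where they do the work, as an engineer would, in place of code of your own. Each camera call takes 0.05 s, during which the arm holds its last target.

### The job

Lift the lever of the draw latch on the steel pot box until its hook comes free of the lid, and leave the lever up. Then swing the lid right back until it stays open by itself, without disturbing the bottle, beaker and jar standing around the box.

Things in the scene. Friction and masses are not known exactly. Their poses are not given: they have to be found in the camera images.
- chest: Fixed stainless steel pot box, 120 mm deep (its x) by 240 mm wide (its y) by 170 mm high. Origin at the centre of its underside, z up. Its front face, with the latch, is at its x = -60 mm and looks to the left or ahead-left as the robot sees it; the hinge is at the back. Front, back and out are meant of the box.
- lever (a joint): Turn of the latch lever about point lever_pivot (axis along the box's y). 0: shut, hanging down the front face, held past centre by the sprung hook; grows as the tab is pulled out from the box and up, 1.6 when level, stop at 2.0. Centre, at about 0.35, takes 2 to 4 N at the tab; the hook slackens by 1.2 and a weak spring throws it clear at about 1.5 to 1.6. The lever stays where it is left.
- lever_tab (a point): Middle of the steel tab at the lever's free end: 24 mm wide (box y), 5 mm thick, its end 20 mm further. Shut, the point is 70 mm below the pivot, 10 mm further out from the box than it. The lid rim and the box stop a gripper that points straight down: tilt it 30 to 45 degrees, fingers pointing down and towards the box face, one on each side edge of the tab.
- lever_pivot (a point): Pivot of the lever, on the box, 122 mm above the table and 24 mm in front of the front face, at mid width.
- hook_bar (a point): Middle of the hook's cross bar (6 mm thick, 47 mm long along box y), upper end of a wire bail on the lever. Shut, it lies on the keeper, a 30 mm wide nose at the middle of the lid's front edge, 161 mm up and 24 mm in front of the face; the keeper's outer lip is 8 mm high and ends 37 mm in front of the face. Free, the bar is more than 40 mm in front of the face.
- lid (a joint): Opening of the lid about its level hinge (along the box's y) through point lid_hinge: 0 shut, grows as the front edge rises and swings back, stop at 1.85. The lid weighs about 0.45 kg, a 6 mm steel plate; it falls shut unless pushed past upright (1.57), then rests at the stop.
- lid_hinge (a point): Hinge line of the lid at mid width: rear top edge of the box, 60 mm behind its centre, 170 mm above the table.
- rim_left (a point): Underside of the lid's front rim, at its front edge, 85 mm to the box's +y of the middle (the end far from the robot). The rim wing is 6 mm thick, reaches from 40 to 122 mm from the middle and overhangs the front face by 24 mm, its underside 170 mm above the table when shut: lift it from below. The edge is 144 mm from the hinge line. The other end has the same wing.
- bottle_mid (a point): Bystander: brown glass bottle, 80 mm across, 190 mm high, beside the box's +y end; the point is half-way up.
- beaker_mid (a point): Bystander: black plastic beaker, 80 mm across, 110 mm high, behind the box (hinge side); the point is half-way up.
- jar_mid (a point): Bystander: small capped jar, 70 mm across, 90 mm high, behind the box (hinge side); the point is half-way up.

How it is judged:
By the outcome, as a careful person would: the job done as asked, in the order asked, and still so for the second after the job is handed in, with the robot touching nothing.
It also fails if it takes over 56 s, if anything falls off the work surface, if the arm or the gripper's body presses on something with over 40 N, if the wrist force passes 120 N, or if a joint passes its speed limit or range.

## Working session

There is one attempt and no reset: what is moved stays moved. The work goes in short steps, Python scripts to look and compute and a tool call to move; the robot and the scene stay as the last step left them, time stands still between calls to the robot, and variables do not carry over. Pictures are saved under pics/ and viewed, and the job is handed in when it is done.

Besides the shell and the picture viewer there is one more tool, called after ">>>" by a JSON object that holds its "name" and its "arguments", one argument or row to a line. servo_tool: Moves the arm, as the interface text tells. Its arguments: {"type":"object","properties":{"increments":{"type":"array","items":{"type":"array","items":{"type":"array","items":{"type":"number"}}}},"squeeze":{"type":"number"}},"required":["increments"]}

```bash
ls; mkdir -p pics
python3 - <<'E'
from cell import env
import cv2
o=env.get_obs();print({k:o[k] for k in('time_s','tool_pos','tool_rot','force','grip_width')})
for n in('scene','top'):
    c=env.read_camera(n);cv2.imwrite(f'pics/{n}0.png',c['frame']);print(n,c['intrinsics'],c['rvec'],c['tvec'])
E
```

```text
pics
{'time_s': 0.0, 'tool_pos': array([ 0.22006799, -0.61100824,  0.2214552 ]), 'tool_rot': array([-1.79890104e+02,  7.81166301e-03,  1.98157215e+01]), 'force': array([ 0.64586493, -0.29251418,  1.14949422]), 'grip_width': 0.08734195760621359}
scene [[505.51648521   0.         314.00491363]
 [  0.         505.51648521 194.7950152 ]
 [  0.           0.           1.        ]] [ 2.18260449  1.29343865 -0.44684636] [-0.1456778  -0.35644869  1.29616939]
top [[497.97823955   0.         318.57936009]
 [  0.         497.97823955 200.14511508]
 [  0.           0.           1.        ]] [ 2.23143864 -2.16253544  0.14319615] [-0.16305685  0.54113391  0.87849633]
```

View pics/scene0.png

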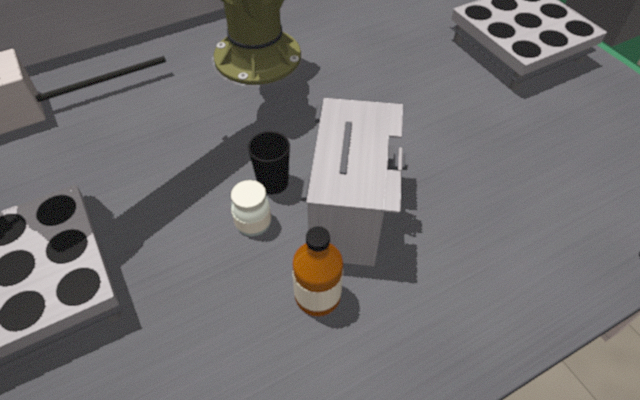

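View pics/top0.png

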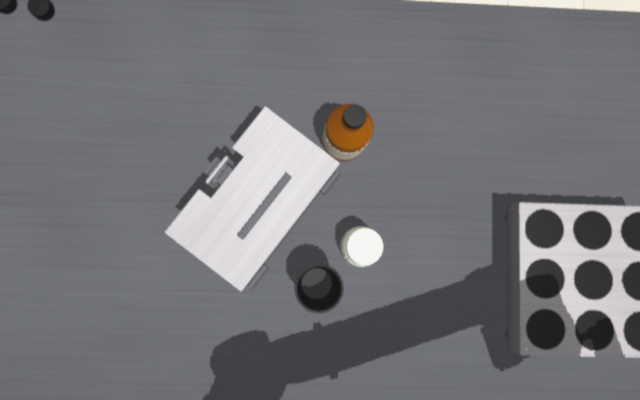

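The scene view shows the lid at about (320,100), (403,105), (400,208) and (308,203). The top view shows its corners at about (265,108), (339,163), (241,290) and (166,232). The latch is near (222,170), the bottle at (348,130), the jar at (362,246) and the beaker at (319,288). I'll enlarge crops to get the corners more exactly.

Run:
```python
import cv2
a=cv2.imread('pics/top0.png')[95:310,155:395];cv2.imwrite('pics/topc.png',cv2.resize(a,None,fx=2.7,fy=2.7,interpolation=cv2.INTER_CUBIC))
a=cv2.imread('pics/scene0.png')[85:325,225:425];cv2.imwrite('pics/scenec.png',cv2.resize(a,None,fx=2.5,fy=2.5,interpolation=cv2.INTER_CUBIC))
```

```text
(no output)
```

View pics/topc.png

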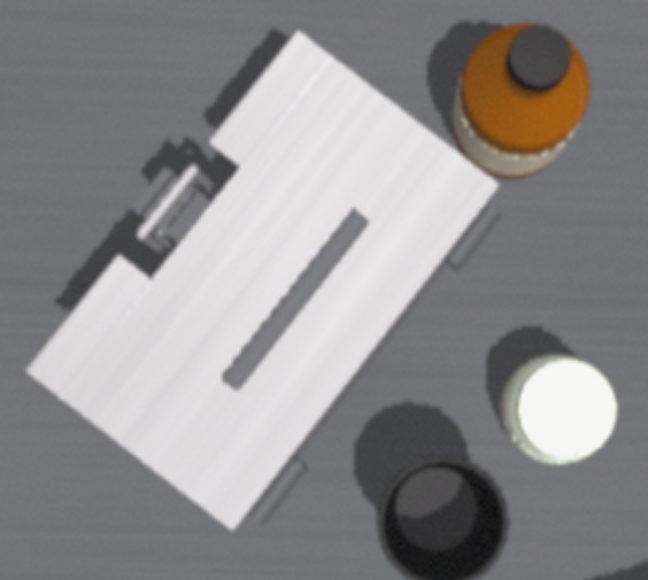

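View pics/scenec.png

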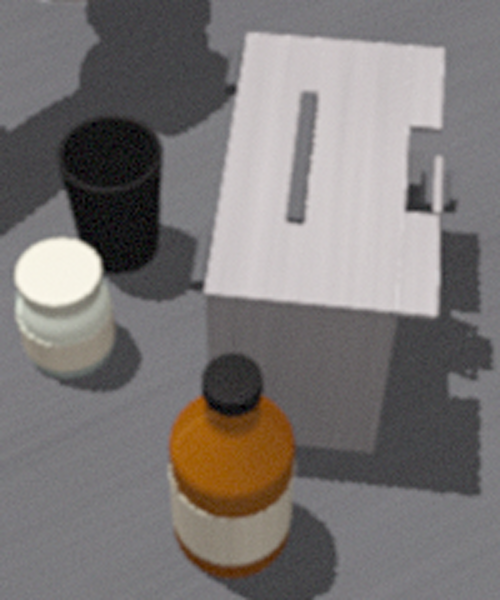

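```bash
cat > h.py <<'E'
import numpy as np,cv2,pickle,os
from scipy.optimize import least_squares
from scipy.spatial.transform import Rotation as R
C={'scene':(np.array([[505.51648521,0,314.00491363],[0,505.51648521,194.7950152],[0,0,1]]),np.array([2.18260449,1.29343865,-0.44684636]),np.array([-0.1456778,-0.35644869,1.29616939])),
'top':(np.array([[497.97823955,0,318.57936009],[0,497.97823955,200.14511508],[0,0,1]]),np.array([2.23143864,-2.16253544,0.14319615]),np.array([-0.16305685,0.54113391,0.87849633]))}
def proj(n,P):
    K,r,t=C[n];return cv2.projectPoints(np.atleast_2d(np.asarray(P,float)),r,t,K,None)[0][:,0]
def onz(n,uv,z):
    K,r,t=C[n];M=cv2.Rodrigues(r)[0];d=M.T@np.linalg.solve(K,[*uv,1.]);c=-M.T@t;return c+d*(z-c[2])/d[2]
def b2w(p,b):
    x,y,a=b;c,s=np.cos(a),np.sin(a);p=np.atleast_2d(p);return np.c_[x+c*p[:,0]-s*p[:,1],y+s*p[:,0]+c*p[:,1],p[:,2]]
E
python3 - <<'E'
from h import *
L=np.array([[-.084,.122,.176],[.06,.122,.176],[.06,-.122,.176],[-.084,-.122,.176]])
T=np.array([[265,106.5],[339.4,163.9],[241.7,291.3],[165,232.8]])
S=np.array([[399.8,211],[307.8,203],[324.2,98.2],[402.6,103.8]])
for n,u in(('top',T),('scene',S)):
    print(n,[onz(n,q,.176).round(4)[:2].tolist() for q in u])
def f(p,use):
    l=L.copy();l[1:3,0]+=p[3];W=b2w(l,p[:3]);r=[]
    if 't' in use:r.append(proj('top',W)-T)
    if 's' in use:r.append(proj('scene',W)-S)
    return np.concatenate(r).ravel()
w=np.array([onz('top',q,.176) for q in T]);m=w.mean(0);d=w[0]-w[3]
a=np.arctan2(d[1],d[0])-np.pi/2
for use in('t','s','ts'):
    s=least_squares(f,[m[0],m[1],a,0],args=(use,));print(use,s.x.round(4),np.degrees(s.x[2]),s.fun.round(1))
print('bottle',onz('top',(355,116.1),.19),onz('scene',(317.8,235),.19))
print('jar',onz('top',(365,246.9),.09),onz('scene',(249,193),.09))
print('beaker',onz('top',(319,287.6),.11),onz('scene',(269.8,147),.11))
E
```

```text
top [[0.6744, -0.0532], [0.5896, -0.17], [0.3934, -0.0296], [0.4765, 0.0876]]
scene [[0.678, -0.0542], [0.5966, -0.1706], [0.3976, -0.0294], [0.4799, 0.0887]]
t [ 0.5265 -0.0511 -2.1911 -0.    ] -125.53806302256606 [ 0.3 -0.1  0.6 -0.9 -0.4  0.7 -0.4  0.3]
s [ 5.307e-01 -5.170e-02 -2.190e+00 -1.100e-03] -125.47666705563857 [ 0.3  0.3 -0.1 -0.4  0.2 -0.2 -0.5  0.3]
ts [ 5.2800e-01 -5.1000e-02 -2.1899e+00 -4.0000e-04] -125.47291250801277 [ 0.2 -1.1  0.3 -2.1 -0.5 -0.5 -0.4 -0.6 -0.3 -1.1 -1.  -1.8 -0.6 -1.2
 -1.  -0.7]
bottle [ 0.66137533 -0.19065565  0.19      ] [ 0.66404383 -0.19019613  0.19      ]
jar [ 0.46402387 -0.22392402  0.09      ] [ 0.46852526 -0.22271936  0.09      ]
beaker [ 0.396013   -0.14740761  0.11      ] [ 0.40219904 -0.14808421  0.11      ]
```

```bash
cat >> h.py <<'E'
B=(0.5285,-0.0513,np.radians(-125.5))
bx=np.array([np.cos(B[2]),np.sin(B[2]),0]);by=np.array([-bx[1],bx[0],0]);up=np.array([0,0,1.])
def Rt(t,jaw='y'):
    t=np.radians(t);z=bx*np.sin(t)-up*np.cos(t)
    if jaw=='y': y=by
    elif jaw=='v': y=-(up*np.sin(t)+bx*np.cos(t))   # jaws in the vertical plane
    elif jaw=='v-': y=(up*np.sin(t)+bx*np.cos(t))
    return R.from_matrix(np.c_[np.cross(y,z),y,z])
def P(x,y,z):return b2w([[x,y,z]],B)[0]
def state():
    from cell import env
    o=env.get_obs();return o,np.array(o['tool_pos']),R.from_euler('xyz',o['tool_rot'],degrees=True)
def inc(p0,R0,p,Rg):
    return np.r_[R0.inv().apply(p-p0).round(4),np.degrees((R0.inv()*Rg).as_rotvec()).round(1)].tolist()
def inbox(p):
    d=np.array(p)-[B[0],B[1],0];return np.array([d@bx,d@by,d[2]]).round(4)
E
python3 - <<'E'
from h import *
o,p,r=state()
g=lambda t,pt:pt+.019*Rt(t).as_matrix()[:,2]
tab=P(-.094,0,.052)
print('tab',tab,'tcp grasp',g(40,tab))
print(inc(p,r,[p[0],p[1],.4],r))
tgt=g(40,tab)-.13*Rt(40).as_matrix()[:,2];print('pre',tgt)
print(inc(p,r,np.r_[tgt[:2]+.05*-bx[:2],.4],Rt(40)))
E
```

```text
tab [0.58308608 0.02522686 0.052     ] tcp grasp [0.57599397 0.01528409 0.03744516]
[-0.0, -0.0003, -0.1784, 0.0, 0.0, 0.0]
pre [0.6245189  0.08331353 0.13703093]
[0.657, -0.5449, -0.1776, -12.2, -38.8, -33.2]
```

>>> {"name": "servo_tool", "arguments": {
  "increments": [
    [[0,0,-0.05,0,0,0,1],[0,0,-0.1,0,0,0,1],[0,0,-0.15,0,0,0,1],[0,0,-0.18,0,0,0,1],[0.036,-0.03,-0.178,0,0,0,1],[0.073,-0.06,-0.178,0,0,0,1],[0.11,-0.09,-0.178,0,0,0,1],[0.146,-0.12,-0.178,0,0,0,1],[0.182,-0.15,-0.178,0,0,0,1],[0.219,-0.18,-0.178,0,0,0,1],[0.255,-0.21,-0.178,0,0,0,1],[0.292,-0.24,-0.178,0,0,0,1],[0.328,-0.272,-0.178,0,0,0,1]]
  ]
}}

```text
time_s: 1.4
tool_pos: [0.4372, -0.2427, 0.4002]
tool_rot: [-180.0, 0.0, 19.8]
force: [0.7, -0.7, -0.5]
grip_width: 0.0867
```

Run:
```python
from h import *
o,p,r=state();print(o['time_s'],p,o['tool_rot'],o['qpos'].round(1))
print(inc(p,r,[.6535,.124,.4],Rt(40)))
```

```text
1.4 [ 0.4372083  -0.2426753   0.40015408] [-1.79995253e+02  2.44054032e-02  1.97966022e+01] [ 48.3  -0.7 -21.9  84.9  -0.2  95.8 -43.9]
[0.3277, -0.2718, 0.0, -12.1, -38.7, -33.3]
```

>>> {"name": "servo_tool", "arguments": {
  "increments": [
    [[0.036,-0.03,0,-1.3,-4.3,-3.7,1],[0.073,-0.06,0,-2.7,-8.6,-7.4,1],[0.109,-0.09,0,-4,-12.9,-11.1,1],[0.146,-0.12,0,-5.4,-17.2,-14.8,1],[0.182,-0.15,0,-6.7,-21.5,-18.5,1],[0.218,-0.18,0,-8.1,-25.8,-22.2,1],[0.255,-0.21,0,-9.4,-30.1,-25.9,1],[0.291,-0.24,0,-10.8,-34.4,-29.6,1],[0.328,-0.272,0,-12.1,-38.7,-33.3,1],[0.328,-0.272,0,-12.1,-38.7,-33.3,1],[0.328,-0.272,0,-12.1,-38.7,-33.3,1]]
  ]
}}

```text
time_s: 2.5
tool_pos: [0.6002, -0.0057, 0.3365]
tool_rot: [-175.6, 35.1, 48.8]
force: [0.5, -2.2, -1.7]
grip_width: 0.087
```

Run:
```python
from h import *
o,p,r=state();print(o['time_s'],p,o['tool_rot'],Rt(40).as_euler('xyz',degrees=True),o['qpos'].round(1))
print(inc(p,r,[.6245,.0833,.137],Rt(40)))
from cell import env
for n in('scene',):
    cv2.imwrite(f'pics/{n}1.png',env.read_camera(n)['frame'])
```

```text
2.5 [ 0.60021466 -0.00570223  0.3365343 ] [-175.55748469   35.10953338   48.83916149] [180.   40.   54.5] [-32.1  37.2  37.7  57.7   3.2 117.3 -37.1]
[0.1827, -0.0312, 0.1183, -7.9, -5.1, -4.3]
```

View pics/scene1.png

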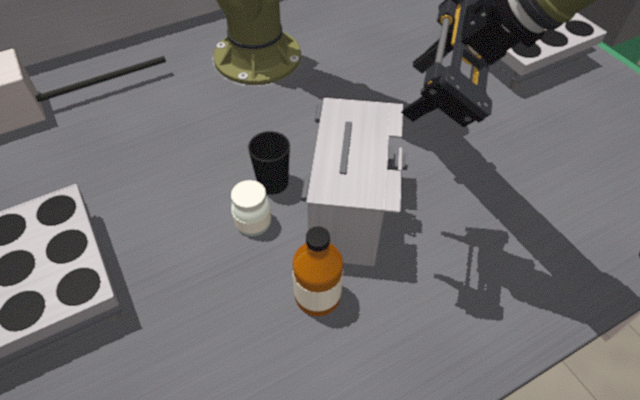

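The gripper is now in front of the box at about (440,100), with joint 6 near its limit at this height. Lower down should ease it, so I'll move out and then down.

Run:
```python
from h import *
o,p,r=state();print(inbox(p))
print(inc(p,r,[.665,.14,.25],Rt(40)),inc(p,r,[.6245,.0833,.137],Rt(40)))
```

```text
[-0.0837  0.0298  0.3359]
[0.1703, -0.0447, -0.0123, -7.5, -4.8, -4.0] [0.1791, -0.0285, 0.1192, -7.5, -4.8, -4.0]
```

>>> {"name": "servo_tool", "arguments": {
  "increments": [
    [[0.04,-0.01,0,0,0,0,1],[0.08,-0.02,0,-2,-1,-1,1],[0.12,-0.03,-0.01,-4,-2,-2,1],[0.15,-0.04,-0.01,-5,-4,-3,1],[0.17,-0.045,-0.012,-7.5,-4.8,-4,1],[0.17,-0.045,-0.012,-7.5,-4.8,-4,1],[0.17,-0.045,-0.012,-7.5,-4.8,-4,1]]
  ]
}}

```text
time_s: 3.25
tool_pos: [0.6621, 0.1347, 0.2501]
tool_rot: [-180.0, 39.4, 54.2]
force: [0.4, -0.1, 0.4]
grip_width: 0.0874
```

Run:
```python
from h import *
o,p,r=state();print(o['time_s'],p,o['tool_rot'],o['qpos'].round(1),inbox(p))
print(inc(p,r,[.6245,.0833,.137],Rt(40)))
```

```text
3.25 [0.66210156 0.13468455 0.25005571] [-179.99560592   39.37168617   54.24051968] [-40.5  53.   42.5  45.8  -3.6 117.6 -40. ] [-0.229   0.0008  0.2501]
[0.0225, -0.0005, 0.1278, -0.2, -0.6, -0.2]
```

>>> {"name": "servo_tool", "arguments": {
  "increments": [
    [[0.006,0,0.032,0,-0.3,0,1],[0.012,0,0.064,-0.2,-0.6,-0.2,1],[0.018,0,0.096,-0.2,-0.6,-0.2,1],[0.0225,-0.0005,0.128,-0.2,-0.6,-0.2,1],[0.0225,-0.0005,0.128,-0.2,-0.6,-0.2,1],[0.0225,-0.0005,0.128,-0.2,-0.6,-0.2,1]]
  ]
}}

```text
time_s: 3.85
tool_pos: [0.625, 0.082, 0.1391]
tool_rot: [179.9, 39.9, 54.3]
force: [-1.0, 1.0, 0.4]
grip_width: 0.0869
```

Run:
```python
from h import *
from cell import env
for n in('scene','top'):
    f=env.read_camera(n)['frame'];a=f[60:260,300:500] if n=='scene' else f[60:260,90:290]
    cv2.imwrite(f'pics/{n}2.png',cv2.resize(a,None,fx=3,fy=3,interpolation=cv2.INTER_CUBIC))
o,p,r=state();print(o['time_s'],p,o['tool_rot'],o['qpos'].round(1),inbox(p))
print(inc(p,r,[.576,.0153,.0374],Rt(40)))
```

```text
3.95 [0.62628322 0.08339405 0.13988397] [179.70815204  39.74689869  54.35258325] [-44.8  50.2  42.6  66.1  -2.6 101.6 -41.4] [-0.1664  0.0014  0.1399]
[0.0005, -0.0019, 0.1329, 0.2, -0.3, -0.1]
```

View pics/scene2.png

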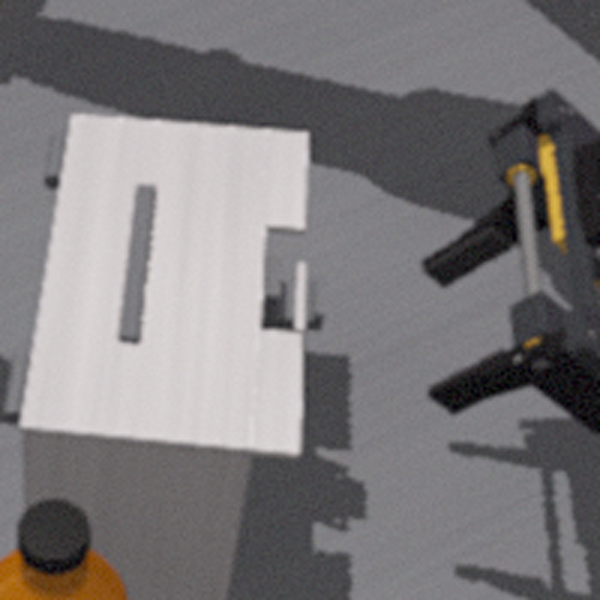

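View pics/top2.png

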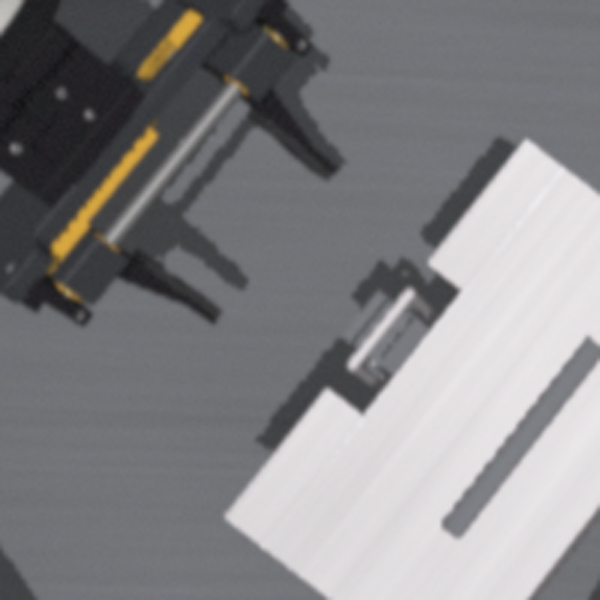

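The open fingers straddle the latch centre line, with tips at crop (340,170) and (215,315) in the top view and the latch at (385,330). I'll advance and close.

>>> {"name": "servo_tool", "arguments": {
  "increments": [
    [[0,-0.001,0.03,0,0,0,1],[0,-0.002,0.06,0,0,0,1],[0,-0.002,0.085,0,0,0,1],[0,-0.002,0.105,0,0,0,1],[0,-0.002,0.12,0,0,0,1],[0,-0.002,0.133,0,0,0,1],[0,-0.002,0.133,0,0,0,1],[0,-0.002,0.133,0,0,0,1]]
  ]
}}

```text
time_s: 4.75
tool_pos: [0.5745, 0.0151, 0.0361]
tool_rot: [179.8, 39.9, 54.4]
force: [0.1, 0.8, 0.7]
grip_width: 0.087
```

Run:
```python
from h import *
o,p,r=state();print(o['time_s'],p,o['tool_rot'],o['force'].round(1),o['qpos'].round(1),inbox(p))
```

```text
4.75 [0.57454654 0.01508327 0.03608848] [179.80885229  39.89337843  54.44772333] [0.1 0.8 0.7] [-46.   49.1  42.4  82.8  -2.3  86.4 -41.6] [-0.0808 -0.0011  0.0361]
```

>>> {"name": "servo_tool", "arguments": {
  "increments": [
    [[0,0,0,0,0,0,-0.4],[0,0,0,0,0,0,-0.6],[0,0,0,0,0,0,-1],[0,0,0,0,0,0,-1],[0,0,0,0,0,0,-1],[0,0,0,0,0,0,-1],[0,0,0,0,0,0,-1],[0,0,0,0,0,0,-1]]
  ],
  "squeeze": 12
}}

```text
time_s: 5.55
tool_pos: [0.5738, 0.0147, 0.0355]
tool_rot: [179.9, 39.9, 54.5]
force: [0.8, 0.3, 0.2]
grip_width: 0.031
```

Run:
```python
from h import *
o,p,r=state();print(o['time_s'],p,o['grip_width'],o['tool_rot'],o['force'].round(1),inbox(p))
g=p-.019*r.as_matrix()[:,2];gb=inbox(g);print('grasp in box',gb)
# actual grasp rel to pivot
d=np.array([-gb[0]-.084,gb[2]-.122]);rr=np.hypot(*d);a0=np.arctan2(d[0],-d[1]);print(rr,np.degrees(a0))
for k in range(1,19):
    th=k*.1;a=np.radians(8.13)+th
    q=P(-.084-.0707*np.sin(a),gb[1],.122-.0707*np.cos(a))
    print(th,inc(g,r,q,r)[:3])
```

```text
5.55 [0.57379411 0.01465308 0.03554066] 0.031049792799598838 [179.86103305  39.94365622  54.45379294] [0.8 0.3 0.2] [-0.08   -0.0014  0.0355]
grasp in box [-0.0922 -0.0015  0.0501]
0.072366083215827 6.506316690238917
0.1 [0.0046, -0.0, -0.0081]
0.2 [0.0085, -0.0, -0.014]
0.30000000000000004 [0.0118, -0.0, -0.0203]
0.4 [0.0144, 0.0, -0.0268]
0.5 [0.0164, 0.0, -0.0336]
0.6000000000000001 [0.0176, 0.0, -0.0406]
0.7000000000000001 [0.0182, 0.0, -0.0476]
0.8 [0.0181, 0.0001, -0.0547]
0.9 [0.0173, 0.0001, -0.0617]
1.0 [0.0157, 0.0001, -0.0686]
1.1 [0.0135, 0.0001, -0.0753]
1.2000000000000002 [0.0106, 0.0001, -0.0818]
1.3 [0.0071, 0.0001, -0.0879]
1.4000000000000001 [0.0031, 0.0001, -0.0937]
1.5 [-0.0016, 0.0002, -0.099]
1.6 [-0.0068, 0.0002, -0.1038]
1.7000000000000002 [-0.0124, 0.0002, -0.1081]
1.8 [-0.0184, 0.0002, -0.1118]
```

>>> {"name": "servo_tool", "arguments": {
  "increments": [
    [[0,0,0,0,0,0,-1],[0,0,0,0,0,0,-1],[0,0,0,0,0,0,-1],[0,0,0,0,0,0,-1]]
  ],
  "squeeze": 12
}}

```text
time_s: 5.95
tool_pos: [0.5749, 0.0138, 0.0356]
tool_rot: [179.7, 39.9, 54.4]
force: [4.1, -4.0, -2.8]
grip_width: 0.0235
```

The fingers stopped at 23.5 mm, which matches the 24 mm tab. I'll swing the lever partway first.

>>> {"name": "servo_tool", "arguments": {
  "increments": [
    [[0.0024,0,-0.004,0,0,0,-1],[0.0046,0,-0.008,0,0,0,-1],[0.0066,0,-0.011,0,0,0,-1],[0.0085,0,-0.014,0,0,0,-1],[0.0102,0,-0.017,0,0,0,-1],[0.0118,0,-0.0203,0,0,0,-1],[0.0132,0,-0.0235,0,0,0,-1],[0.0144,0,-0.0268,0,0,0,-1],[0.0155,0,-0.03,0,0,0,-1],[0.0164,0,-0.0336,0,0,0,-1],[0.0171,0,-0.037,0,0,0,-1],[0.0176,0,-0.0406,0,0,0,-1]]
  ],
  "squeeze": 15
}}

```text
time_s: 7.15
tool_pos: [0.5976, 0.0455, 0.0557]
tool_rot: [179.7, 40.0, 54.3]
force: [4.3, -4.1, -1.8]
grip_width: 0.0238
```

Run:
```python
from h import *
from cell import env
for n in('scene','top'):
    f=env.read_camera(n)['frame'];a=f[60:260,300:500] if n=='scene' else f[60:260,90:290]
    cv2.imwrite(f'pics/{n}3.png',cv2.resize(a,None,fx=3,fy=3,interpolation=cv2.INTER_CUBIC))
o,p,r=state();print(o['time_s'],p,o['grip_width'],o['tool_rot'],o['force'].round(1),inbox(p))
g=p-.019*r.as_matrix()[:,2];gb=inbox(g);print('grasp in box',gb)
d=np.array([-gb[0]-.084,gb[2]-.122]);rr=np.hypot(*d);a0=np.arctan2(d[0],-d[1]);print(rr,a0-np.radians(8.13))
for k in np.arange(.7,1.9,.1):
    a=np.radians(8.13)+k
    print(round(k,1),inc(g,r,P(-.084-.0707*np.sin(a),gb[1],.122-.0707*np.cos(a)),r)[:3])
```

```text
7.25 [0.59792176 0.04580995 0.05606959] 0.023639482372599233 [179.64616153  39.93717441  54.33832285] [ 4.1 -3.3  0.5] [-1.194e-01  1.000e-04  5.610e-02]
grasp in box [-0.1316  0.      0.0706]
0.07005512115470217 0.6051378907270212
0.7 [0.0012, -0.0, -0.0066]
0.8 [0.0011, 0.0, -0.0137]
0.9 [0.0003, 0.0, -0.0207]
1.0 [-0.0013, 0.0001, -0.0276]
1.1 [-0.0035, 0.0001, -0.0343]
1.2 [-0.0064, 0.0001, -0.0407]
1.3 [-0.0099, 0.0002, -0.0469]
1.4 [-0.0139, 0.0002, -0.0526]
1.5 [-0.0186, 0.0003, -0.058]
1.6 [-0.0238, 0.0003, -0.0628]
1.7 [-0.0294, 0.0003, -0.0671]
1.8 [-0.0354, 0.0003, -0.0708]
```

View pics/scene3.png

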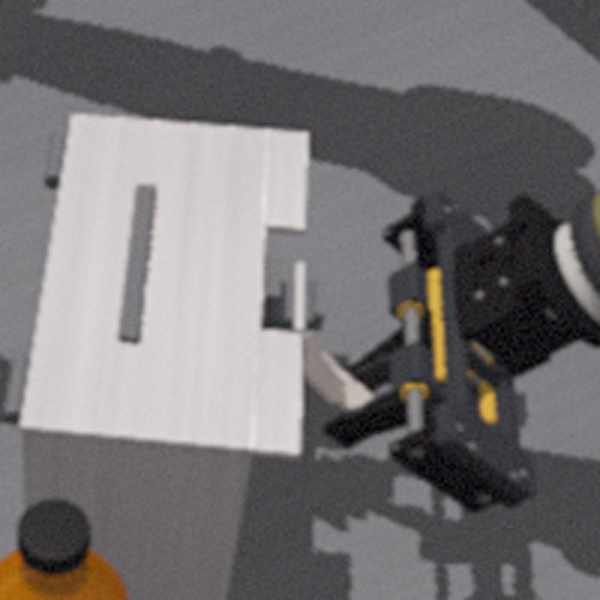

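View pics/top3.png

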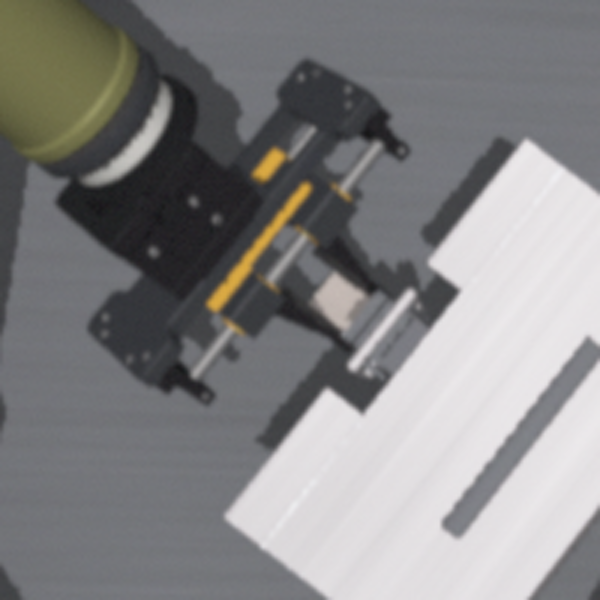

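The lever (pinkish tab in the jaws at about (340,300) in the top crop) follows, at about 0.6 rad. I'll continue to about 1.8.

>>> {"name": "servo_tool", "arguments": {
  "increments": [
    [[0.0013,0,-0.0033,0,0,0,-1],[0.0012,0,-0.0066,0,0,0,-1],[0.0012,0,-0.0102,0,0,0,-1],[0.0011,0,-0.0137,0,0,0,-1],[0.0003,0,-0.0207,0,0,0,-1],[-0.0013,0,-0.0276,0,0,0,-1],[-0.0035,0,-0.0343,0,0,0,-1],[-0.0064,0,-0.0407,0,0,0,-1],[-0.0099,0,-0.0469,0,0,0,-1],[-0.0139,0,-0.0526,0,0,0,-1],[-0.0186,0,-0.058,0,0,0,-1],[-0.0212,0,-0.0605,0,0,0,-1],[-0.0238,0,-0.0628,0,0,0,-1],[-0.0266,0,-0.065,0,0,0,-1],[-0.0294,0,-0.0671,0,0,0,-1],[-0.0324,0,-0.069,0,0,0,-1],[-0.0354,0,-0.0708,0,0,0,-1],[-0.0354,0,-0.0708,0,0,0,-1]]
  ]
}}

```text
time_s: 9.05
tool_pos: [0.6083, 0.0604, 0.1324]
tool_rot: [179.6, 39.9, 54.3]
force: [4.7, -4.3, -3.1]
grip_width: 0.0236
```

Run:
```python
from h import *
from cell import env
for n in('scene','top'):
    f=env.read_camera(n)['frame'];a=f[60:260,300:500] if n=='scene' else f[60:260,90:290]
    cv2.imwrite(f'pics/{n}4.png',cv2.resize(a,None,fx=3,fy=3,interpolation=cv2.INTER_CUBIC))
o,p,r=state();print(o['time_s'],p,o['grip_width'],o['tool_rot'],o['force'].round(1),inbox(p),o['qpos'].round(1))
g=p-.019*r.as_matrix()[:,2];gb=inbox(g);print('grasp in box',gb)
d=np.array([-gb[0]-.084,gb[2]-.122]);rr=np.hypot(*d);a0=np.arctan2(d[0],-d[1]);print(rr,a0-np.radians(8.13))
```

```text
9.15 [0.60830317 0.0603586  0.13231805] 0.024351175376656833 [179.63532397  39.92102223  54.30743641] [ 5.2 -5.  -2. ] [-1.372e-01  1.000e-04  1.323e-01] [-45.8  47.9  43.3  71.4  -1.5  98.5 -41. ]
grasp in box [-0.1494  0.      0.1469]
0.06997978279474723 1.7926892482368468
```

View pics/scene4.png

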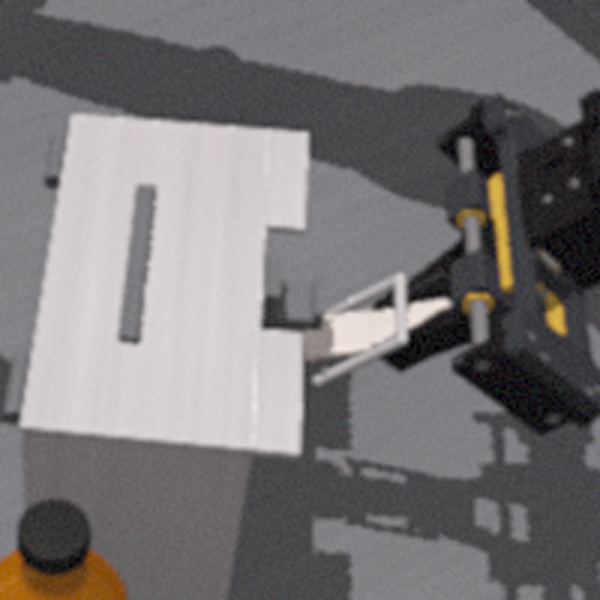

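View pics/top4.png

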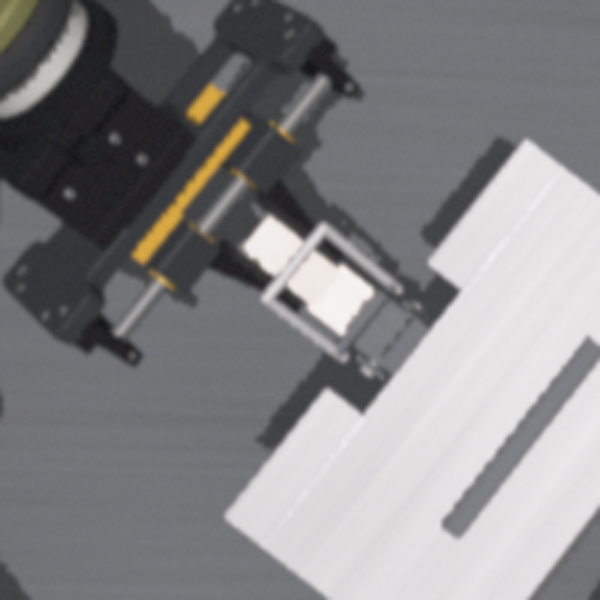

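The hook is thrown clear: the bail lies out over the lever at top crop (265-325, 225-300), with the lever past level at about 1.8. I'll open slightly and back out along the fingers.

>>> {"name": "servo_tool", "arguments": {
  "increments": [
    [[0,0,0,0,0,0,-0.3],[0,0,0,0,0,0,-0.3],[0,0,0,0,0,0,-0.3],[0,0,-0.01,0,0,0,-0.3],[0,0,-0.02,0,0,0,-0.3],[0,0,-0.035,0,0,0,-0.3],[0,0,-0.055,0,0,0,-0.3],[0,0,-0.08,0,0,0,-0.3],[0,0,-0.1,0,0,0,-0.3],[0,0,-0.1,0,0,0,-0.3]]
  ]
}}

```text
time_s: 10.15
tool_pos: [0.646, 0.1165, 0.2115]
tool_rot: [179.7, 39.7, 54.5]
force: [0.1, -0.5, -0.3]
grip_width: 0.0305
```

Run:
```python
from h import *
from cell import env
for n in('scene','top'):
    f=env.read_camera(n)['frame'];a=f[60:260,300:500] if n=='scene' else f[60:260,90:290]
    cv2.imwrite(f'pics/{n}5.png',cv2.resize(a,None,fx=3,fy=3,interpolation=cv2.INTER_CUBIC))
o,p,r=state();print(o['time_s'],p,o['grip_width'],o['tool_rot'],o['force'].round(1),inbox(p),o['qpos'].round(1))
```

```text
10.25 [0.6445278  0.11447533 0.20909198] 0.030502333606155937 [179.83154571  39.92033217  54.46308587] [-0.1  0.4 -0.7] [-0.2023 -0.0018  0.2091] [-43.3  51.   43.   55.5  -2.7 111.  -40.4]
```

View pics/scene5.png

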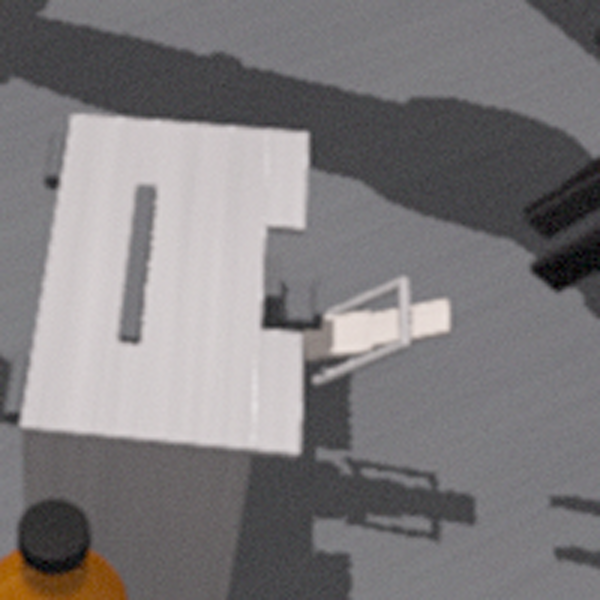

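View pics/top5.png

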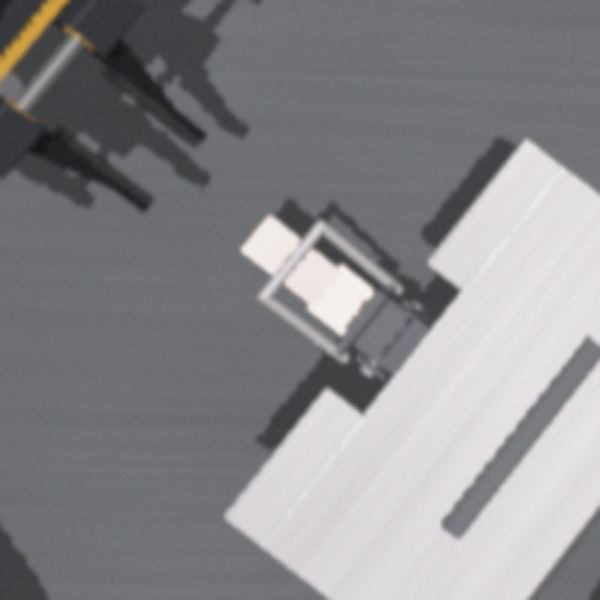

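Lever up at about 1.8 and hook clear, both with nothing touching. Next, the lid from the far (+y) wing. I'll turn the tool a quarter so its narrow side passes the lever, close the fingers and go under the rim.

```bash
cat >> h.py <<'E'
def lidtcp(phi,t,s=.018,w=.012,y=.085):
    f=np.radians(phi);T=np.radians(t)
    E=np.array([.06-.144*np.cos(f),.17+.144*np.sin(f)])
    c=E+s*np.array([np.sin(T),-np.cos(T)])-w*np.array([np.cos(T),np.sin(T)])
    return P(c[0],y,c[1])
E
python3 - <<'E'
from h import *
o,p,r=state()
print(inc(p,r,P(-.21,.085,.20),Rt(42,'v')))
E
```

```text
[0.0118, 0.0868, 0.0023, 1.7, -1.5, -90.0]
```

>>> {"name": "servo_tool", "arguments": {
  "increments": [
    [[0.001,0.008,0,0,0,-8,-1],[0.002,0.016,0,0,0,-16,-1],[0.003,0.024,0,0,0,-24,-1],[0.004,0.032,0,0,0,-32,-1],[0.005,0.04,0,0,0,-40,-1],[0.006,0.048,0,0,0,-48,-1],[0.007,0.056,0,0,0,-56,-1],[0.008,0.064,0,0,0,-64,-1],[0.009,0.072,0,0.5,0,-72,-1],[0.011,0.08,0.002,1,-1,-80,-1],[0.012,0.087,0.002,1.7,-1.5,-88,-1],[0.012,0.087,0.002,1.7,-1.5,-90,-1],[0.012,0.087,0.002,1.7,-1.5,-90,-1]]
  ]
}}

```text
time_s: 11.55
tool_pos: [0.7192, 0.0694, 0.1985]
tool_rot: [-137.9, -0.1, 144.4]
force: [0.3, -0.5, 0.2]
grip_width: 0.0007
```

Run:
```python
from h import *
o,p,r=state();print(o['time_s'],o['grip_width'],o['force'].round(1),inbox(p),o['qpos'].round(1),(r.inv()*Rt(42,'v')).magnitude()*57.3)
print(inc(p,r,P(-.13,.085,.12),Rt(42,'v')))
print(inc(p,r,lidtcp(0,42)-[0,0,.012],Rt(42,'v')), inbox(lidtcp(0,42)))
```

```text
11.55 0.0006681934796140321 [ 0.3 -0.5  0.2] [-0.209   0.0852  0.1985] [-27.9  58.6  26.6  37.5   8.  117.3  49.2] 0.18089282301981405
[-0.0001, -0.0059, 0.1112, -0.1, -0.1, -0.0]
[-0.0002, -0.0535, 0.1318, -0.1, -0.1, -0.0] [-0.0809  0.085   0.1486]
```

>>> {"name": "servo_tool", "arguments": {
  "increments": [
    [[0,-0.001,0.03,0,0,0,-1],[0,-0.003,0.06,0,0,0,-1],[0,-0.004,0.09,0,0,0,-1],[0,-0.006,0.111,0,0,0,-1],[0,-0.02,0.118,0,0,0,-1],[0,-0.035,0.124,0,0,0,-1],[0,-0.0535,0.132,0,0,0,-1],[0,-0.0535,0.132,0,0,0,-1],[0,-0.0535,0.132,0,0,0,-1]]
  ]
}}

```text
time_s: 12.45
tool_pos: [0.6451, -0.0337, 0.1377]
tool_rot: [-138.1, 0.0, 144.4]
force: [0.4, 0.6, -0.3]
grip_width: 0.0003
```

Run:
```python
from h import *
from cell import env
for n in('scene','top'):
    f=env.read_camera(n)['frame'];a=f[60:260,300:500] if n=='scene' else f[20:220,140:340]
    cv2.imwrite(f'pics/{n}6.png',cv2.resize(a,None,fx=3,fy=3,interpolation=cv2.INTER_CUBIC))
o,p,r=state();print(o['time_s'],o['force'].round(1),inbox(p),o['qpos'].round(1))
for phi in range(0,100,4):
    t=42-.33*phi
    print(phi,inc(p,r,lidtcp(phi,t),Rt(t,'v')))
```

```text
12.55 [ 0.2  0.3 -0.4] [-0.0831  0.0845  0.1369] [-29.8  46.4  27.9  67.1  11.1  98.8  48.8]
0 [-0.0005, -0.0095, -0.0072, 0.1, -0.0, 0.0]
4 [-0.0005, -0.016, -0.0147, -1.3, -0.0, 0.0]
8 [-0.0005, -0.0231, -0.0217, -2.6, -0.0, 0.0]
12 [-0.0005, -0.0306, -0.0282, -3.9, -0.0, 0.0]
16 [-0.0005, -0.0385, -0.0341, -5.2, -0.0, 0.0]
20 [-0.0005, -0.0469, -0.0395, -6.5, -0.0, 0.0]
24 [-0.0005, -0.0555, -0.0442, -7.9, -0.0, 0.0]
28 [-0.0005, -0.0645, -0.0483, -9.2, -0.0, 0.0]
32 [-0.0005, -0.0736, -0.0518, -10.5, -0.0, 0.0]
36 [-0.0005, -0.083, -0.0546, -11.8, -0.0, 0.0]
40 [-0.0005, -0.0926, -0.0567, -13.1, -0.0, 0.0]
44 [-0.0005, -0.1023, -0.0581, -14.5, -0.0, 0.0]
48 [-0.0004, -0.112, -0.0589, -15.8, -0.0, 0.0]
52 [-0.0004, -0.1217, -0.0589, -17.1, -0.0, 0.0]
56 [-0.0004, -0.1314, -0.0583, -18.4, -0.0, 0.0]
60 [-0.0004, -0.141, -0.0569, -19.7, -0.0, 0.0]
64 [-0.0004, -0.1504, -0.0549, -21.1, -0.0, 0.0]
68 [-0.0004, -0.1597, -0.0522, -22.4, -0.0, 0.0]
72 [-0.0004, -0.1688, -0.0489, -23.7, -0.0, 0.0]
76 [-0.0004, -0.1775, -0.0449, -25.0, -0.0, 0.0]
80 [-0.0004, -0.186, -0.0403, -26.3, -0.0, 0.0]
84 [-0.0004, -0.1941, -0.0351, -27.7, -0.0, 0.0]
88 [-0.0004, -0.2018, -0.0294, -29.0, -0.0, 0.0]
92 [-0.0004, -0.209, -0.0231, -30.3, -0.0, 0.0]
96 [-0.0004, -0.2158, -0.0164, -31.6, -0.0, 0.0]
```

View pics/scene6.png

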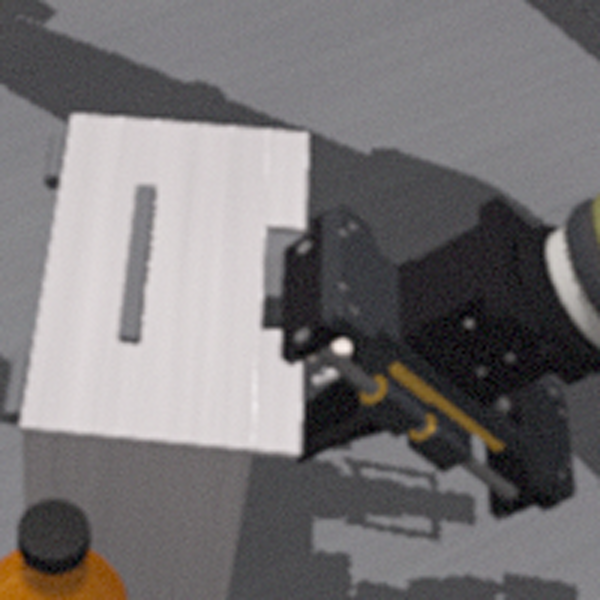

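View pics/top6.png

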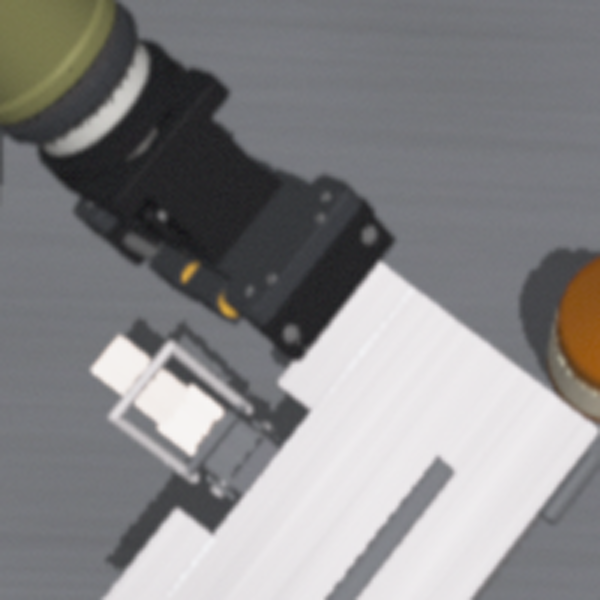

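The gripper sits under the far wing and clear of the lever and bail, whose nearest corner is at top crop (175,345) with the hand edge at (235,315). I'll start the lift.

>>> {"name": "servo_tool", "arguments": {
  "increments": [
    [[0,-0.005,-0.004,0,0,0,-1],[0,-0.0095,-0.007,0,0,0,-1],[0,-0.0128,-0.011,-0.7,0,0,-1],[0,-0.016,-0.0147,-1.3,0,0,-1],[0,-0.0195,-0.018,-2,0,0,-1],[0,-0.023,-0.0217,-2.6,0,0,-1],[0,-0.027,-0.025,-3.2,0,0,-1],[0,-0.0306,-0.0282,-3.9,0,0,-1],[0,-0.0345,-0.031,-4.5,0,0,-1],[0,-0.0385,-0.034,-5.2,0,0,-1],[0,-0.0427,-0.037,-5.8,0,0,-1],[0,-0.0469,-0.0395,-6.5,0,0,-1]]
  ]
}}

```text
time_s: 13.75
tool_pos: [0.6408, -0.0402, 0.1989]
tool_rot: [-144.6, 0.0, 144.5]
force: [2.6, 5.0, -0.1]
grip_width: 0.0002
```

Run:
```python
from h import *
from cell import env
for n in('scene','top'):
    f=env.read_camera(n)['frame'];a=f[60:260,300:500] if n=='scene' else f[20:220,140:340]
    cv2.imwrite(f'pics/{n}7.png',cv2.resize(a,None,fx=3,fy=3,interpolation=cv2.INTER_CUBIC))
o,p,r=state();print(o['time_s'],o['force'].round(1),inbox(p),inbox(lidtcp(20,35.4)),o['qpos'].round(1))
for phi in range(20,100,4):
    t=42-.33*phi
    print(phi,inc(p,r,lidtcp(phi,t),Rt(t,'v')))
```

```text
13.85 [ 1.9  3.7 -0. ] [-0.0734  0.0854  0.2   ] [-0.0747  0.085   0.1976] [-28.8  38.7  28.3  68.6  10.1  98.9  51.5]
20 [0.0004, 0.0024, 0.0013, 0.0, 0.0, -0.1]
24 [0.0004, -0.0056, -0.0045, -1.3, 0.0, -0.1]
28 [0.0004, -0.014, -0.0096, -2.6, 0.0, -0.1]
32 [0.0004, -0.0228, -0.014, -3.9, 0.0, -0.1]
36 [0.0004, -0.0318, -0.0179, -5.3, 0.0, -0.1]
40 [0.0003, -0.041, -0.0211, -6.6, 0.0, -0.1]
44 [0.0003, -0.0505, -0.0236, -7.9, 0.0, -0.1]
48 [0.0003, -0.06, -0.0255, -9.2, 0.0, -0.1]
52 [0.0003, -0.0697, -0.0266, -10.5, 0.0, -0.1]
56 [0.0003, -0.0794, -0.0271, -11.9, 0.0, -0.1]
60 [0.0003, -0.0891, -0.0268, -13.2, 0.0, -0.1]
64 [0.0002, -0.0987, -0.0259, -14.5, 0.0, -0.1]
68 [0.0002, -0.1082, -0.0243, -15.8, 0.0, -0.1]
72 [0.0002, -0.1176, -0.022, -17.1, 0.0, -0.1]
76 [0.0002, -0.1268, -0.0191, -18.5, 0.0, -0.1]
80 [0.0002, -0.1357, -0.0155, -19.8, 0.0, -0.1]
84 [0.0002, -0.1444, -0.0113, -21.1, 0.0, -0.1]
88 [0.0002, -0.1527, -0.0065, -22.4, 0.0, -0.1]
92 [0.0001, -0.1606, -0.0011, -23.7, 0.1, -0.1]
96 [0.0001, -0.1681, 0.0049, -25.1, 0.1, -0.1]
```

View pics/scene7.png

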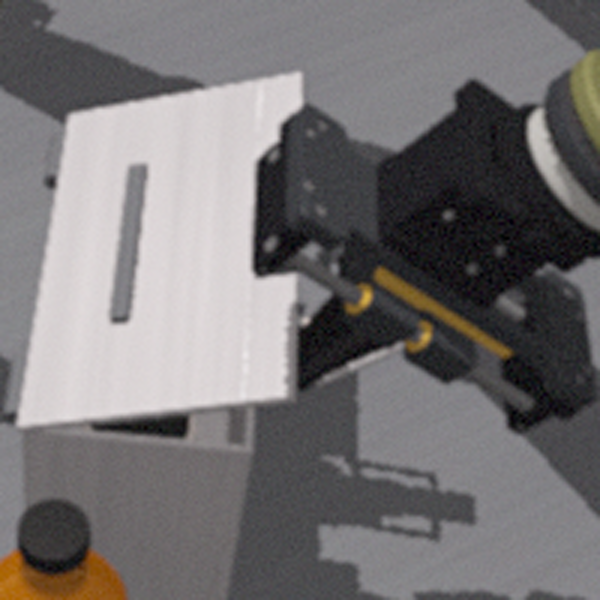

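View pics/top7.png

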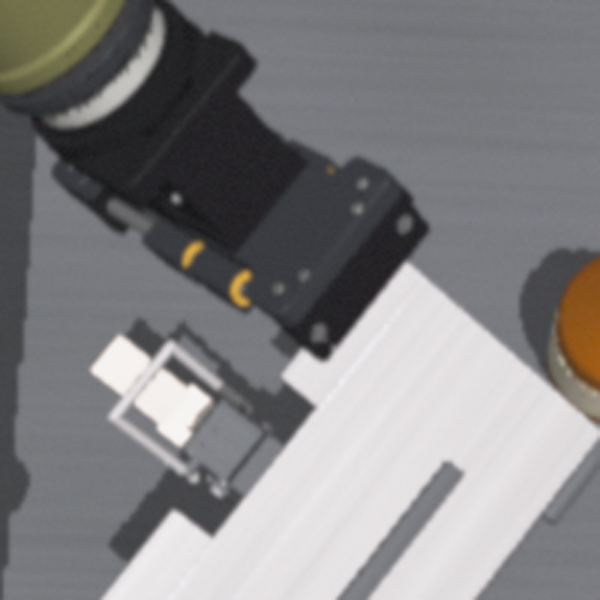

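The lid is lifting at about 18°, the box's dark inside is visible, and forces are only about 5 N. Continuing along the arc.

>>> {"name": "servo_tool", "arguments": {
  "increments": [
    [[0,-0.0056,-0.0045,-1.3,0,0,-1],[0,-0.01,-0.007,-2,0,0,-1],[0,-0.014,-0.0096,-2.6,0,0,-1],[0,-0.0228,-0.014,-3.9,0,0,-1],[0,-0.0318,-0.0179,-5.3,0,0,-1],[0,-0.041,-0.0211,-6.6,0,0,-1],[0,-0.0505,-0.0236,-7.9,0,0,-1],[0,-0.06,-0.0255,-9.2,0,0,-1],[0,-0.0697,-0.0266,-10.5,0,0,-1],[0,-0.0794,-0.0271,-11.9,0,0,-1],[0,-0.089,-0.0268,-13.2,0,0,-1],[0,-0.0987,-0.0259,-14.5,0,0,-1]]
  ]
}}

```text
time_s: 15.05
tool_pos: [0.6019, -0.095, 0.2772]
tool_rot: [-159.1, 0.0, 144.4]
force: [0.9, 1.5, 0.4]
grip_width: 0.0002
```

Run:
```python
from h import *
from cell import env
for n in('scene','top'):
    f=env.read_camera(n)['frame'];a=f[40:240,280:480] if n=='scene' else f[20:220,140:340]
    cv2.imwrite(f'pics/{n}8.png',cv2.resize(a,None,fx=3,fy=3,interpolation=cv2.INTER_CUBIC))
o,p,r=state();print(o['time_s'],o['force'].round(1),inbox(p),inbox(lidtcp(64,42-.33*64)),o['qpos'].round(1))
for phi in range(64,104,4):
    t=42-.33*phi
    print(phi,inc(p,r,lidtcp(phi,t),Rt(t,'v')),inbox(lidtcp(phi,t)))
```

```text
15.15 [ 0.6 -0.4  0.7] [-0.0047  0.086   0.2786] [-0.0079  0.085   0.2783] [-24.4  22.6  29.5  76.9   6.9  94.2  58.2]
64 [0.0011, 0.0031, -0.0009, -0.1, 0.0, -0.3] [-0.0079  0.085   0.2783]
68 [0.001, -0.0065, -0.0017, -1.4, 0.0, -0.3] [0.0008 0.085  0.2825]
72 [0.0009, -0.0162, -0.0019, -2.7, 0.0, -0.3] [0.0097 0.085  0.2861]
76 [0.0009, -0.0258, -0.0013, -4.0, 0.0, -0.3] [0.0189 0.085  0.289 ]
80 [0.0008, -0.0353, -0.0, -5.4, 0.0, -0.3] [0.0283 0.085  0.2912]
84 [0.0008, -0.0447, 0.0019, -6.7, 0.0, -0.3] [0.0378 0.085  0.2928]
88 [0.0007, -0.054, 0.0045, -8.0, 0.0, -0.3] [0.0473 0.085  0.2937]
92 [0.0007, -0.063, 0.0078, -9.3, 0.0, -0.3] [0.0569 0.085  0.2939]
96 [0.0006, -0.0717, 0.0116, -10.6, 0.0, -0.3] [0.0665 0.085  0.2934]
100 [0.0006, -0.0802, 0.0162, -12.0, 0.0, -0.3] [0.076  0.085  0.2922]
```

View pics/scene8.png

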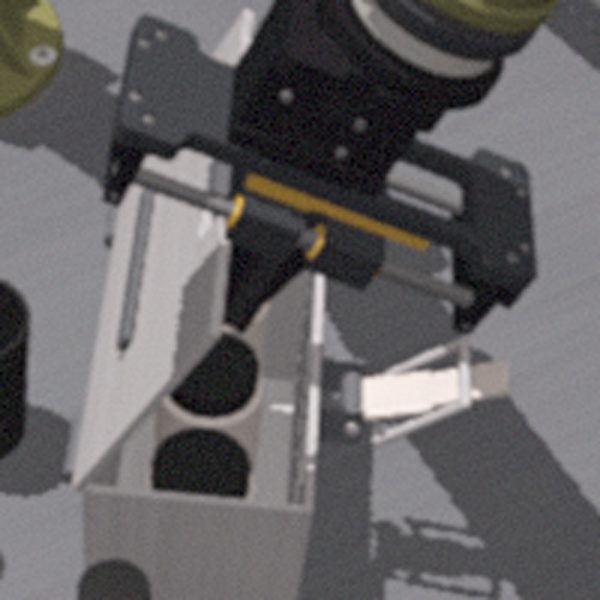

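View pics/top8.png

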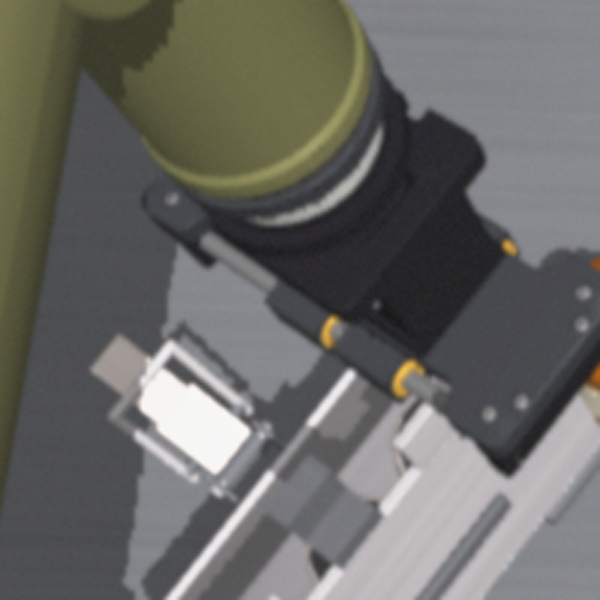

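The lid is at about 65° with the fingers still against its underside. I'll push past upright, slowing near the end.

>>> {"name": "servo_tool", "arguments": {
  "increments": [
    [[0,-0.0065,-0.0017,-1.4,0,0,-1],[0,-0.0115,-0.0018,-2,0,0,-1],[0,-0.0162,-0.0019,-2.7,0,0,-1],[0,-0.021,-0.0016,-3.3,0,0,-1],[0,-0.0258,-0.0013,-4,0,0,-1],[0,-0.0305,-0.0007,-4.7,0,0,-1],[0,-0.0353,0,-5.4,0,0,-1],[0,-0.04,0.001,-6,0,0,-1],[0,-0.0447,0.002,-6.7,0,0,-1],[0,-0.0493,0.0032,-7.3,0,0,-1],[0,-0.054,0.0045,-8,0,0,-1],[0,-0.0585,0.006,-8.6,0,0,-1],[0,-0.063,0.0078,-9.3,0,0,-1],[0,-0.0675,0.0097,-10,0,0,-1],[0,-0.0675,0.0097,-10,0,0,-1]]
  ]
}}

```text
time_s: 16.65
tool_pos: [0.563, -0.1498, 0.2922]
tool_rot: [-169.0, 0.0, 144.3]
force: [0.1, -1.2, 0.4]
grip_width: 0.0007
```

Run:
```python
from h import *
from cell import env
for n in('scene','top'):
    f=env.read_camera(n)['frame'];a=f[20:220,240:440] if n=='scene' else f[60:260,180:380]
    cv2.imwrite(f'pics/{n}9.png',cv2.resize(a,None,fx=3,fy=3,interpolation=cv2.INTER_CUBIC))
o,p,r=state();print(o['time_s'],o['force'].round(1),inbox(p),o['qpos'].round(1))
for phi in (96,100,104):
    t=42-.33*phi
    print(phi,inc(p,r,lidtcp(phi,t),Rt(t,'v')),inbox(lidtcp(phi,t)))
```

```text
16.75 [-0.2 -0.2 -1.4] [0.0585 0.085  0.2919] [-19.5  13.3  31.   84.5   3.2  88.7  65.3]
96 [-0.0, -0.0081, 0.0001, -0.7, -0.0, -0.1] [0.0665 0.085  0.2934]
100 [-0.0, -0.0172, 0.003, -2.0, -0.0, -0.1] [0.076  0.085  0.2922]
104 [-0.0, -0.026, 0.0067, -3.3, -0.0, -0.1] [0.0853 0.085  0.2903]
```

View pics/scene9.png

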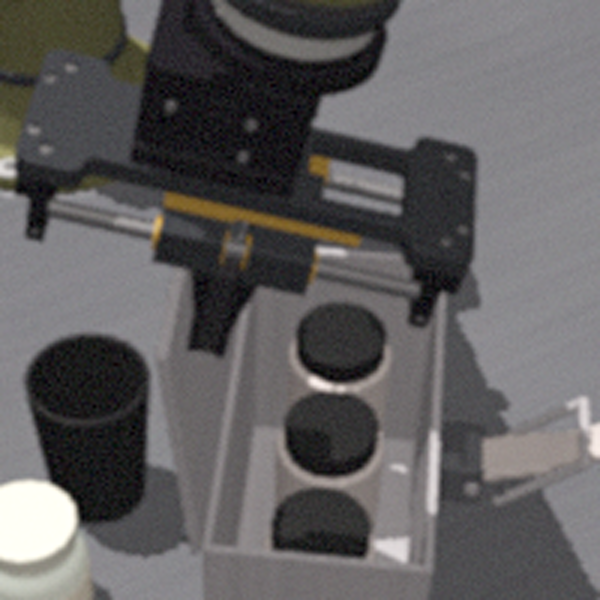

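View pics/top9.png

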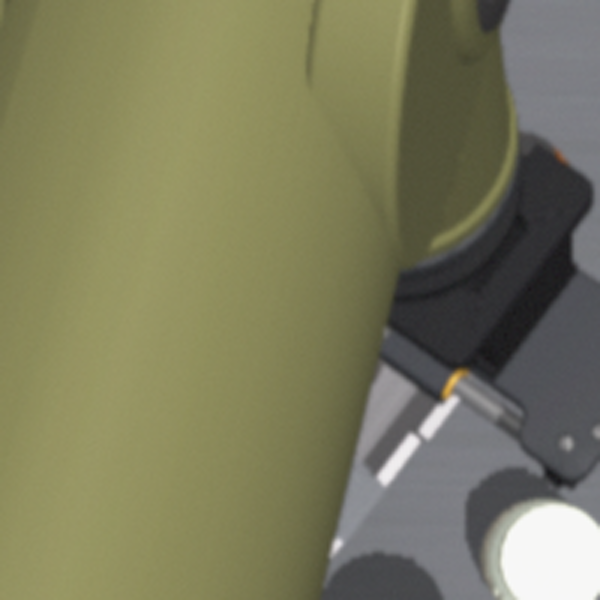

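The lid looks past upright, leaning back at scene crop (160-200, 270-550), and the contact force is near zero. I'll nudge 15 mm more, then back away.

>>> {"name": "servo_tool", "arguments": {
  "increments": [
    [[0,-0.004,0.001,0,0,0,-1],[0,-0.008,0.002,-1,0,0,-1],[0,-0.012,0.002,-1.5,0,0,-1],[0,-0.015,0.003,-2,0,0,-1],[0,-0.015,0.003,-2,0,0,-1],[0,-0.01,0.002,-2,0,0,-1],[0,0,0,-1,0,0,-1],[0,0.015,-0.003,0,0,0,-1],[0,0.03,-0.01,0,0,0,-1],[0,0.05,-0.03,0,0,0,-1],[0,0.07,-0.06,0,0,0,-1],[0,0.09,-0.09,0,0,0,-1],[0,0.12,-0.12,0,0,0,-1],[0,0.15,-0.12,0,0,0,-1]]
  ]
}}

```text
time_s: 18.15
tool_pos: [0.6654, -0.006, 0.3853]
tool_rot: [-169.3, 0.3, 144.7]
force: [0.2, -0.3, 1.5]
grip_width: 0.0004
```

Run:
```python
from h import *
from cell import env
for n in('scene','top'):
    f=env.read_camera(n)['frame'];cv2.imwrite(f'pics/{n}10.png',f)
o,p,r=state();print(o['time_s'],o['force'].round(1),p,inbox(p),o['qpos'].round(1))
for a in(95,100,106):
    f=np.radians(a);print(a,[(proj('scene',P(.06-.144*np.cos(f),s*.122,.17+.144*np.sin(f))).round(0).tolist(),proj('top',P(.06-.144*np.cos(f),s*.122,.17+.144*np.sin(f))).round(0).tolist()) for s in(1,-1)])
```

```text
18.25 [-0.1  0.8 -1.1] [ 0.66534609 -0.00181413  0.37861767] [-0.1198  0.0827  0.3786] [-23.2  26.5  27.7  58.1  -3.  104.1  57.1]
95 [([[296.0, 139.0]], [[358.0, 150.0]]), ([[317.0, 32.0]], [[237.0, 308.0]])]
100 [([[287.0, 139.0]], [[365.0, 156.0]]), ([[309.0, 33.0]], [[246.0, 314.0]])]
106 [([[276.0, 140.0]], [[374.0, 164.0]]), ([[300.0, 34.0]], [[255.0, 321.0]])]
```

View pics/scene10.png

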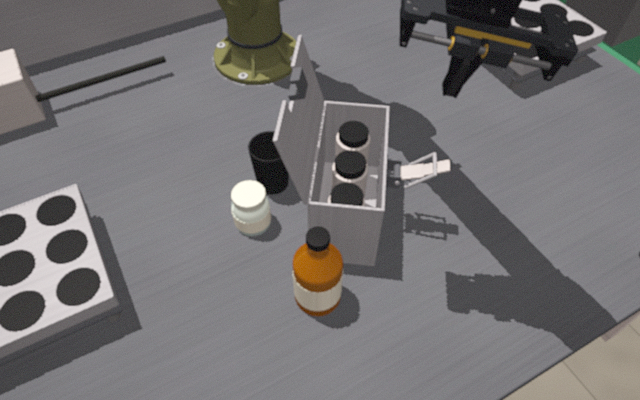

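View pics/top10.png

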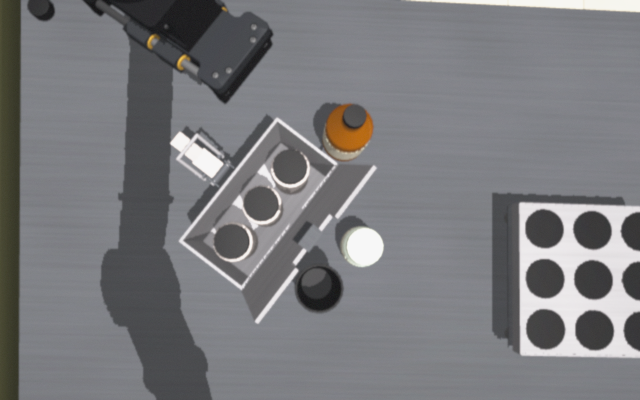

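The lid rests at its stop: top-view corners (375,167) and (257,321) match the 106° prediction of (374,164) and (255,321). The lever and bail are still up and out at (198,155). The bottle (348,130), jar (362,246) and beaker (319,288) haven't moved. I'll let the arm settle and hand in.

>>> {"name": "servo_tool", "arguments": {
  "increments": [
    [[0,0,0,0,0,0,-1],[0,0,0,0,0,0,-1],[0,0,0,0,0,0,-1],[0,0,0,0,0,0,-1],[0,0,0,0,0,0,-1]]
  ]
}}

```text
time_s: 18.75
tool_pos: [0.6624, -0.0103, 0.3815]
tool_rot: [-169.0, 0.0, 144.4]
force: [0.1, 0.2, -0.4]
grip_width: 0.0002
```

Run:
```python
from h import *
from cell import env
f=env.read_camera('top')['frame'];d=cv2.absdiff(f,cv2.imread('pics/top10.png')).max(2);print('box region changed px',(d[90:330,165:400]>40).sum())
d=cv2.absdiff(f,cv2.imread('pics/top0.png')).max(2)
print('bottle/jar/beaker changed', (d[105:155,335:372]>40).sum(),(d[228:264,345:382]>40).sum(),(d[270:310,303:340]>40).sum())
print(env.get_obs()['time_s'],env.get_obs()['force'].round(1));print(env.sign_off())
```

```text
box region changed px 613
bottle/jar/beaker changed 0 0 0
18.8 [0.4 0.3 0.3]
the job is handed in; nothing more can be done
None
```

The job is handed in at 18.8 s. I gripped the lever tab and swung it to about 1.8 rad, which threw the hook clear. Then I lifted the lid from under its far wing with closed fingers, pushed it past upright to its stop, and backed the arm away.

**Last checks:**
- **Lid:** in both pictures it rests open without being held, and its top-view corners match the 106° stop to within about 3 px.
- **Lever and hook:** the lever is up and the hook hangs well out in front of the box.
- **Bystanders:** in the top view, the bottle, jar and beaker show no changed pixels against the first picture.
- **Forces:** readings between moves stayed at about 7.5 N or less, and were near zero at the end.

**One check disagreed:** comparing the last two top views, 613 pixels changed around the box while the arm was settling. I think it was the arm's edge or shadow moving, but I handed in without viewing that last picture to confirm it.

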